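# Load wax nuggets through the funnel of the waxing station

### The arm

A 6-joint arm with a two-finger parallel gripper is mounted at the origin on the work surface. World frame = base frame: x ahead of the robot, y to its left, z up, the work surface at z = 0. Lengths are in m, angles in rad, forces in N, time in s.
With the tool pointing down it reaches from about 0.35 to 0.975 m from the base axis. Payload 4.9 kg.
Tool frame: the origin (TCP) lies midway between the tips of the shut fingers; the grasp point (between the pads) lies 19 mm behind it (arm.pinch_z is the z of the grasp point in the tool frame, in m); z points along the fingers, y is the line along which they close (so a half turn about z gives the same grasp; the last joint's range is limited). The gripper opens to 85 mm and grips with 20 to 120 N. Pads are 22 mm wide; open, the fingers measure 114 mm over their backs; the gripper's body (76 mm by 85 mm) begins 54 mm behind the grasp point. The pads swing forward as they close: fully open they stand 13 mm farther back than shut.
Start: joints at [1.157, 0.053, 1.613, -0, 1.476, -0.119], TCP at [0.182, 0.598, 0.205] pointing down, gripper open.
Joint ranges: [-3.01, 3.01], [-1.01, 2.22], [0.06, 2.58], [-1.02, 4.17], [0.09, 2.62], [-3.14, 3.14]. Speed limits (rad/s): [2.57, 2.57, 3.14, 3.14, 3.14, 3.14].

### API

Orientations are given as a unit quaternion [x, y, z, w].
In Python, from plant import arm, optics gives the robot as it stands. The module is installed in compiled form; this text tells all that it offers.
- The arm moves only by the shell command python3 -m inch 'ROWS'. ROWS is JSON, a list of rows, each a list of 3 entries, a list of its own where there are three numbers: the shift along the world's x, y, z in m, then the turn about the world's z in degrees, then the gripper command: -1 is shut, 1 is fully open, values between are in proportion. A call has 1 to 8 rows; each row is the pose to reach, as a shift and turn from the pose commanded when the call began; what a row does not reach only later rows make up. A row lasts 1/10 s, in which the tool goes at most 50 mm and 8.59 degrees, less where a joint would pass 70% of its speed; a pose out of reach is approached as far as the arm can. A call with a gripper value outside its range is refused whole. The fingers move at their own pace and stop on an object; the grip force is fixed at half the most. Time passes only in rows, so rows that repeat a pose let the fingers close. It gives the time, the measured TCP pose, the force, the opening and the grip force at its end, in the units of the state.
- arm.sense(): the state, without advancing time (a new reading comes with each control period).
- optics.grab_frame(name): name is "side" or "top" or "wrist"; returns a dict with "img" (420x560x3 uint8, blue, green, red), "camera_matrix" (3x3 intrinsics, pixels), "rvec" (rotation vector, rad) and "tvec" (3), from world to camera coordinates, as OpenCV has them; the wrist camera has in their place "mount" (4x4, takes a point from camera to tool coordinates, whose origin is the TCP and whose axes are the flange's). Camera axes: x right, y down, z forward; pixel columns grow to the right and rows downward; lengths in m; the calibration is good to about 2 mm. The wrist camera is an equidistant fisheye: a pixel r from the principal point sees the ray r / f radians off the axis. A picture is of the moment at which its call begins: read the wrist's pose just before it. There is no depth.
- arm.finish_job(): hands the job in; it is judged then, once.
The state is a dict: "clock": time; "joints": joint angles; "joint_velocities": joint speeds; "joint_efforts": joint torques, N m; "ee_pos": TCP position; "tcp_rot": TCP orientation; "force": force on the tool from outside, world axes, zero at the start; "moment": the same for the moment, N m; "gripper_width": finger opening in m; "grip_force": force on a finger pad.
Only numpy, scipy, OpenCV 4.12 (cv2) and the standard library are available. Lean on these libraries where they do the work, as an engineer would, in place of code of your own. Each camera call takes 0.05 s, during which the arm holds its last target. There are 200 camera calls.

### The job

Turn the black handle of the filling station until its orange end points at the white mark, so that the red shutter under the funnel is open. Then take the steel scoop by its blue crossbar and tip all five orange wax nuggets through the funnel into the clear jar, without knocking the scoop hard against the station. Set the empty scoop back upright on the green mat and let go; leave the spray bottle, the flask and the brush where they stand.

Things in the scene. Friction and masses are not known exactly. Their poses are not given: they have to be found in the camera images.
- station: filling station fixed to the bench: grey base 260 x 120 x 12 mm, clear jar (56 mm inside, rim 92 mm up), over it a funnel, and beside it a dark post with a black dial (72 mm across, top 190 mm up) and the shutter handle. Origin: on the bench under the axis of funnel and jar. +x points away from the post: post axis at x = -118 mm, white mark at the dial's edge in the -x direction from it
- funnel_mouth (a point): centre of the aluminium funnel's mouth, at rim height, 178 mm above the bench; mouth 176 mm across, throat 52 mm inside, throat's lower end 104 mm above the bench
- jar_floor (a point): centre of the jar's inner floor, 17 mm above the bench
- gate (a joint): shutter and handle turning together about the post's vertical axis, rad, counter-clockwise from above, -0.7 to 1.7; near 0 the red plate closes the throat; at 1.2 the orange end points at the white mark and the throat is free. The orange end points, in the station frame, at angle 1.942 + joint (from +x towards +y). No spring; 0.06 N m turns it
- gate_grip (a point): centre of the shutter handle, a black upright bar 64 mm long, 16 mm thick and 30 mm high with one orange end, on the post's axis, 217 mm above the bench; can be gripped across its thickness from above
- scoop: open steel scoop, 138 mm long, 75 mm wide (69 mm inside), 45 mm high walls 3 mm thick, rear wall at +x, open spout at -x where the floor rises by 9 mm over the last 40 mm; a blue crossbar spans it above. Origin: centre of its underside, below the crossbar; z up
- scoop_grip (a point): centre of the blue crossbar, 90 mm above the scoop's underside; the bar runs along the scoop's y, is 20 mm thick (along x), 30 mm high, with 69 mm free length between the side cheeks, free space before and behind it and 45 mm free under it down to the nuggets
- scoop_spout (a point): middle of the spout's lip, 75 mm in the scoop's -x direction from the origin and 11.5 mm above its underside
- mat: green mat fixed to the bench, 200 (x) x 160 (y) x 4 mm, the scoop starts on it; origin: centre of its underside
- nugget0: orange wax nugget, 24 mm across and 22 mm high, bevelled; starts in the scoop; origin: centre of its own lower end face
- nugget1: orange wax nugget, 24 mm across and 22 mm high, bevelled; starts in the scoop; origin: centre of its own lower end face
- nugget2: orange wax nugget, 24 mm across and 22 mm high, bevelled; starts in the scoop; origin: centre of its own lower end face
- nugget3: orange wax nugget, 24 mm across and 22 mm high, bevelled; starts in the scoop; origin: centre of its own lower end face
- nugget4: orange wax nugget, 24 mm across and 22 mm high, bevelled; starts in the scoop; origin: centre of its own lower end face
- spray: white spray bottle with blue band and head, 80 mm across, 195 mm high; origin: centre of its underside
- flask: black drinking flask, 72 mm across, 192 mm high; origin: centre of its underside
- brush: brass-bristled brush with wooden back, 130 (x) x 60 (y) x 40 mm; origin: centre of its underside
Not all that is in view belongs to the job. What is shaped like the scoop but purple or yellow is not meant.

How it is judged:
On the way, in this order (a step that is already met when the one before it is completed fails the run):
1. the shutter is open with the orange end at the white mark, while the scoop still stands on its mat (value of joint gate between 1.05 and 1.35 rad and distance of scoop from where it was at the start of the episode below 0.02 m), for 0.2 s.
2. all five nuggets are in the jar (horizontal distance between each of nugget0, nugget1, nugget2, nugget3, nugget4 and jar_floor below 0.035 m and z of each of nugget0, nugget1, nugget2, nugget3, nugget4 in the frame of station below 0.092 m), for 0.2 s.
At the end, for the whole second after the job is handed in: All five nuggets lie inside the jar (below its rim), the orange end of the shutter handle points at the white mark within 0.15 rad, and the scoop stands at rest upright (within 0.1 rad) on the mat, its centre within 50 mm of the mat's centre, released (all of step 2 and value of joint gate between 1.05 and 1.35 rad and horizontal distance between scoop and mat below 0.05 m and angle between scoop's own z axis and vertical below 0.1 rad and z of scoop in the frame of mat below 0.01 m and linear speed of scoop below 0.02 m/s); the robot touches nothing.
It fails at once if the spray is moved by more than 30 mm (distance of spray from where it was at the start of the episode above 0.03 m).
It fails at once if the flask is moved by more than 30 mm (distance of flask from where it was at the start of the episode above 0.03 m).
It fails at once if the brush is moved by more than 30 mm (distance of brush from where it was at the start of the episode above 0.03 m).
It fails at once if the scoop is knocked hard against the filling station (contact force between scoop and station above 25 N).
It also fails if it takes over 61 s, if anything falls off the work surface, if the arm or the gripper's body presses on something with over 40 N, if the wrist force passes 120 N, or if a joint passes its speed limit or range.

## Working session

There is one attempt and no reset: what is moved stays moved. The work goes in short steps, Python scripts to look and compute and a shell command to move; the robot and the scene stay as the last step left them, time stands still between calls to the robot, and variables do not carry over. Pictures are saved under pics/ and viewed, at most 10 in all, crops included, and the job is handed in when it is done.

```bash
mkdir -p pics
cat > h.py <<'E'
import numpy as np, cv2, json
from scipy.spatial.transform import Rotation as R
from plant import arm, optics
def grab(name,fn=None):
    s=arm.sense(); f=optics.grab_frame(name); f["s"]=s
    if fn:
        cv2.imwrite(f"pics/{fn}.png",f["img"])
    np.save(f"pics/{fn or name}.npy",f,allow_pickle=True); return f
def load(fn): return np.load(f"pics/{fn}.npy",allow_pickle=True).item()
def ray(f,uv):
    K=f["camera_matrix"]; u,v=uv
    if "mount" in f:
        x=(u-K[0,2])/K[0,0]; y=(v-K[1,2])/K[1,1]; r=np.hypot(x,y)+1e-12
        d=np.array([np.sin(r)*x/r,np.sin(r)*y/r,np.cos(r)])
        Rt=R.from_quat(f["s"]["tcp_rot"]).as_matrix(); M=f["mount"]
        return Rt@M[:3,3]+f["s"]["ee_pos"], Rt@M[:3,:3]@d
    Rm=cv2.Rodrigues(np.array(f["rvec"]))[0]; t=np.array(f["tvec"]).ravel()
    return -Rm.T@t, Rm.T@np.linalg.solve(K,[u,v,1.])
def atz(f,uv,z):
    o,d=ray(f,uv); return o+d*(z-o[2])/d[2]
def proj(f,p):
    p=np.asarray(p,float);K=f["camera_matrix"]
    if "mount" in f:
        Rt=R.from_quat(f["s"]["tcp_rot"]).as_matrix(); M=f["mount"]
        c=M[:3,:3].T@(Rt.T@(p-f["s"]["ee_pos"])-M[:3,3]); th=np.arctan2(np.hypot(c[0],c[1]),c[2]); ph=np.arctan2(c[1],c[0])
        return np.array([K[0,2]+K[0,0]*th*np.cos(ph),K[1,2]+K[1,1]*th*np.sin(ph)])
    return cv2.projectPoints(p.reshape(1,3),np.array(f["rvec"]),np.array(f["tvec"]),K,None)[0].ravel()
E
python3 -c "
from h import *
for n in ('top','side'): 
    f=grab(n,n+'0'); print(n,ray(f,(280,210)))
s=arm.sense();print(s['ee_pos'],s['tcp_rot'],s['gripper_width'],arm.pinch_z)
"
```

```text
top (array([0.41243013, 0.03363325, 1.28438417]), array([ 0.14248223, -0.0203924 , -0.98974948]))
side (array([-0.0191532 , -0.880884  ,  0.75298914]), array([ 0.48640857,  0.72214689, -0.49185636]))
[0.18133785 0.59748684 0.20420342] [ 1.46853014e-01  9.89157902e-01 -8.78897009e-04 -2.54096813e-04] 0.08512023578983859 -0.0187
```

View pics/top0.png

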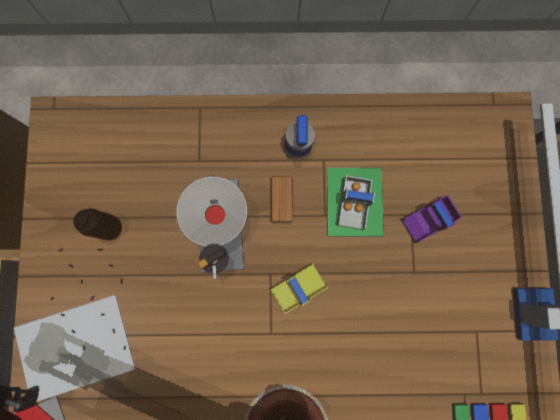

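View pics/side0.png

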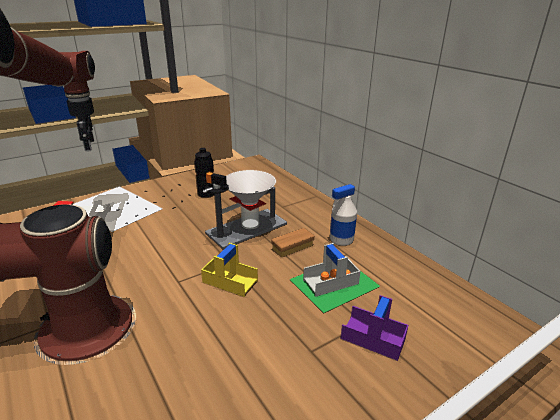

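The top view shows the funnel at about (212,211), the dial at (213,258), the scoop on the mat at (356,203), the brush at (282,199), the spray at (299,138) and the flask at (95,222). Image up is +x and left is +y. Next I'll enlarge it to pick points more exactly.

```bash
python3 -c "
from h import *
f=load('top0'); c=f['img'][150:300,170:390]; a=cv2.resize(c,None,fx=3.6,fy=3.6,interpolation=cv2.INTER_CUBIC); cv2.imwrite('pics/top0c.png',a)
for n,uv,z in [('fun',(212,211.5),.178),('dial',(213,258),.19),('mat',(355,202),.004),('scoopbar',(360,196.5),.11),('flask',(88,217),.19),('brush',(282,199),.04),('spray',(301,130),.19),('yellow',(299,289),.1)]: print(n,atz(f,uv,z).round(3))
"
```

```text
fun [0.57  0.179 0.178]
dial [0.455 0.174 0.19 ]
mat [ 0.618 -0.209  0.004]
scoopbar [ 0.615 -0.203  0.11 ]
flask [0.558 0.481 0.19 ]
brush [0.623 0.002 0.04 ]
spray [ 0.773 -0.045  0.19 ]
yellow [ 0.376 -0.037  0.1  ]
```

View pics/top0c.png

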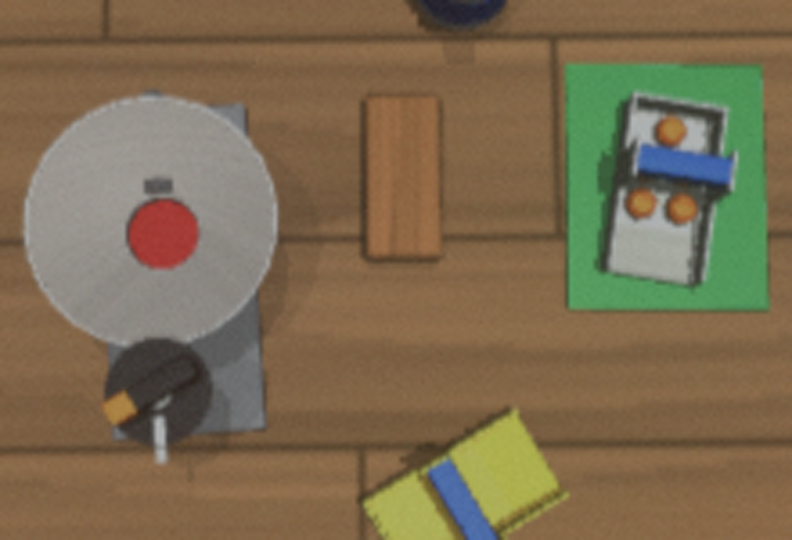

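The crop shows the handle's orange end at crop (120,408), its black end near (190,370) and the white mark at (160,440), with the funnel at (151,220). The scoop's spout faces down at (656,275), its rear is at (680,100), and its bar runs from (638,160) to (732,172).

```bash
python3 -c "
from h import *
f=load('top0')
P=lambda u,v,z: atz(f,(170+(u+.5)/3.6-.5,150+(v+.5)/3.6-.5),z)[:2]
ang=lambda a,b: np.degrees(np.arctan2(*(b-a)[::-1]))
F=P(151,222,.178);D=P(158,391,.19);print('F',F,'D',D,np.linalg.norm(F-D),ang(D,F))
m=P(160,462,.19); m0=P(160,418,.19);print('mark',ang(m,m0))
o=P(110,412,.232);b=P(195,367,.232);print('handle',o,b,(o+b)/2,np.linalg.norm(o-b),ang(b,o))
print('base', [ (P(*q,.012)) for q in ((244,105),(264,428),(113,438))])
r=(P(635,95,.05)+P(728,108,.05))/2; s=(P(605,268,.05)+P(697,285,.05))/2
print('scoop',ang(s,r),np.linalg.norm(r-s),'bar',P(638,160,.11),P(734,172,.11),ang(P(734,172,.11),P(638,160,.11)))
print('mat',[P(*q,.004) for q in ((566,65),(760,65),(568,310),(768,309))])
"; python3 -m inch '[[[0.274,-0.423,0.14],-39,1],[[0.274,-0.423,0.14],-39,1],[[0.274,-0.423,0.14],-39,1],[[0.274,-0.423,0.14],-39,1],[[0.274,-0.423,0.14],-39,1],[[0.274,-0.423,0.14],-39,1],[[0.274,-0.423,0.14],-39,1],[[0.274,-0.423,0.14],-39,1]]'
```

```text
F [0.57023014 0.18044108] D [0.45401937 0.17310509] 0.11644209615532106 3.612095887219881
mark 0.47930958140915514
handle [0.43931868 0.19851498] [0.46758783 0.14398261] [0.45345325 0.17124879] 0.06142413304700294 117.40186651100382
base [array([0.68771561, 0.1289156 ]), array([0.43130276, 0.11320749]), array([0.42488304, 0.23039638])]
scoop -11.89660588991281 0.13937132074301736 bar [ 0.6221882  -0.16814759] [ 0.61249404 -0.23838126] 82.14127920159456
mat [array([ 0.71976135, -0.13087163]), array([ 0.71812944, -0.28786789]), array([ 0.52127517, -0.12672333]), array([ 0.52037263, -0.28496867])]
clock: 0.9
ee_pos: [0.3915, 0.2727, 0.3125]
tcp_rot: [0.468, 0.883, -0.0, -0.0]
force: [-0.2, 0.7, 0.7]
gripper_width: 0.0851
grip_force: 0.0
```

```bash
python3 -m inch '[[[0.063,-0.10,0.03],-7,1],[[0.063,-0.10,0.03],-7,1],[[0.063,-0.10,0.03],-7,1],[[0.063,-0.10,0.03],-7,1],[[0.063,-0.10,0.03],-7,1]]'; python3 -c "
from h import *
f=grab('wrist','w1'); print(f['s']['ee_pos'],f['s']['tcp_rot'],[proj(f,p) for p in ([.4393,.1985,.232],[.4676,.144,.232],[.570,.180,.178])])"
```

```text
clock: 1.4
ee_pos: [0.4539, 0.1746, 0.3418]
tcp_rot: [0.522, 0.853, -0.0, -0.001]
force: [-0.1, 0.6, -1.1]
gripper_width: 0.0852
grip_force: 0.0
[0.45385721 0.17457373 0.34176071] [ 5.22031011e-01  8.52926262e-01 -1.67940903e-04 -6.22311468e-04] [array([279.33472926, 170.25660609]), array([279.77641254, 237.31177738]), array([376.36955724, 232.176349  ])]
```

View pics/w1.png

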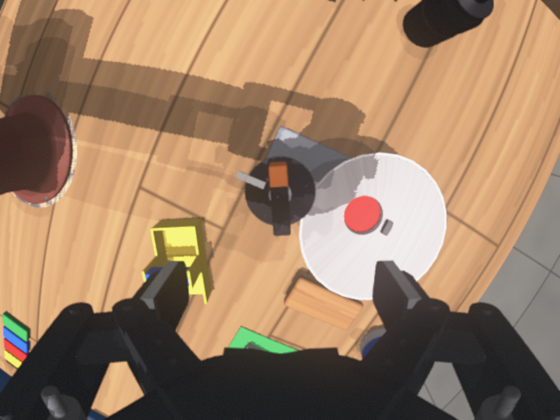

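The wrist view has the handle from its orange end at (278,165) to its black end at (282,235), directly below the grasp. The funnel mouth is centred at about (373,226).

```bash
python3 -c "
from h import *
f=load('w1'); a=atz(f,(278,163),.232);b=atz(f,(282,235),.232);d=a-b
print(a,b,(a+b)/2,np.linalg.norm(d),np.degrees(np.arctan2(d[1],d[0])))
l=atz(f,(300,227),.178);r=atz(f,(446,225),.178);t=atz(f,(374,153),.178);u=atz(f,(373,299),.178);print('fun',(l+r)/2,(t+u)/2)
q=np.array(f['s']['tcp_rot']);y=R.from_quat(q).as_matrix()[:,1];print('tooly',np.degrees(np.arctan2(y[1],y[0])))
"
```

```text
[0.43539706 0.2036128  0.232     ] [0.46837888 0.14691809 0.232     ] [0.45188797 0.17526545 0.232     ] 0.0655903138957573 120.18845790598114
fun [0.56785118 0.18676611 0.178     ] [0.56827592 0.17976116 0.178     ]
tooly 27.062836076624528
```

```bash
python3 -m inch '[[[-0.002,0.000,-0.05],2,0],[[-0.002,0.000,-0.09],2,0],[[-0.002,0.000,-0.13],2,0],[[-0.002,0.000,-0.14],2,-0.1],[[-0.002,0.000,-0.14],2,-1],[[-0.002,0.000,-0.14],2,-1],[[-0.002,0.000,-0.14],2,-1],[[-0.002,0.000,-0.14],2,-1]]'; python3 -m inch '[[[0,0,0],0,-1],[[0,0,0],0,-1]]'
```

```text
clock: 2.25
ee_pos: [0.4523, 0.1755, 0.2036]
tcp_rot: [0.506, 0.862, 0.001, -0.0]
force: [-1.7, 3.4, -4.3]
gripper_width: 0.0128
grip_force: 58.8
clock: 2.45
ee_pos: [0.4524, 0.1755, 0.2036]
tcp_rot: [0.507, 0.862, 0.001, -0.0]
force: [-2.1, 5.2, -2.4]
gripper_width: 0.0127
grip_force: 59.1
```

```bash
python3 -m inch '[[[0.001,-0.001,0],65,-1],[[0.001,-0.001,0],65,-1],[[0.001,-0.001,0],65,-1],[[0.001,-0.001,0],65,-1],[[0.001,-0.001,0],65,-1],[[0.001,-0.001,0],65,-1],[[0.001,-0.001,0],65,-1],[[0.001,-0.001,0],65,-1]]'; python3 -m inch '[[[0,0,0],0,-1],[[0,0,0],0,-1],[[0,0,0],0,0],[[0,0,0],0,0],[[0,0,0.03],0,0.5],[[0,0,0.08],0,1],[[0,0,0.13],0,1],[[0,0,0.13],0,1]]'; python3 -c "
from h import *
f=grab('wrist','w2'); i=cv2.resize(f['img'][60:340,120:480],None,fx=2,fy=2);cv2.imwrite('pics/w2c.png',i); print(f['s']['ee_pos'],f['s']['tcp_rot'])"
```

```text
clock: 3.25
ee_pos: [0.4512, 0.1732, 0.2035]
tcp_rot: [-0.038, 0.999, -0.001, -0.003]
force: [-10.5, -0.5, 2.7]
gripper_width: 0.0126
grip_force: 59.9
clock: 4.05
ee_pos: [0.4568, 0.1738, 0.343]
tcp_rot: [-0.036, 0.999, 0.001, 0.009]
force: [-1.2, 0.7, 0.8]
gripper_width: 0.0854
grip_force: 0.0
[0.45677587 0.17378466 0.34304475] [-0.03551184  0.99933062  0.00102618  0.00872741]
```

View pics/w2c.png

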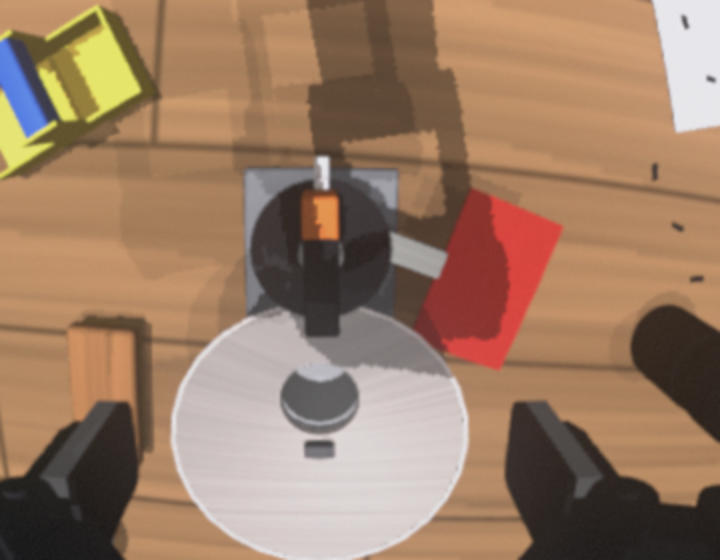

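The shutter is open and the handle lines up with the mark, with orange at crop (320,215) and the mark at (321,170). Next I'll move over the scoop.

```bash
python3 -m inch '[[[0.16,-0.377,-0.05],-13,1],[[0.16,-0.377,-0.05],-13,1],[[0.16,-0.377,-0.05],-13,1],[[0.16,-0.377,-0.05],-13,1],[[0.16,-0.377,-0.05],-13,1],[[0.16,-0.377,-0.05],-13,1],[[0.16,-0.377,-0.05],-13,1],[[0.16,-0.377,-0.05],-13,1]]';python3 -m inch '[[[0.0,0,-0.04],0,1],[[0,0,-0.04],0,1],[[0,0,-0.04],0,1]]'; python3 -c "
from h import *
f=grab('wrist','w3'); i=cv2.resize(f['img'][60:340,120:480],None,fx=2,fy=2);cv2.imwrite('pics/w3c.png',i); print(f['s']['ee_pos'],f['s']['tcp_rot'])
print([proj(f,p) for p in ([.617,-.203,.109],[.622,-.168,.109],[.6125,-.238,.109])])"
```

```text
clock: 4.9
ee_pos: [0.6084, -0.1944, 0.2825]
tcp_rot: [0.078, 0.997, -0.0, -0.0]
force: [0.1, 1.5, 0.4]
gripper_width: 0.0855
grip_force: 0.0
clock: 5.2
ee_pos: [0.6072, -0.1915, 0.2421]
tcp_rot: [0.078, 0.997, 0.001, -0.002]
force: [-0.3, 0.7, 1.2]
gripper_width: 0.0855
grip_force: 0.0
[ 0.60720144 -0.19150254  0.24208879] [ 7.75164064e-02  9.96989163e-01  5.59698876e-04 -1.87138196e-03]
[array([270.07597828, 208.41289243]), array([306.81265582, 207.98012567]), array([233.72524336, 209.36053605])]
```

View pics/w3c.png

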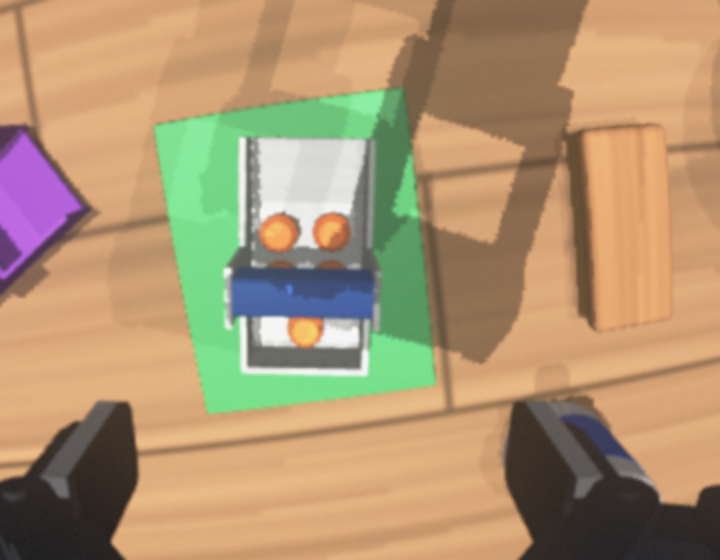

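The scoop is straight under the tool. The bar spans crop (232..374, 268..318), the cheeks' outer edges are at about x=229 and 378, and all five nuggets are in place.

```bash
python3 -c "
from h import *
f=load('w3'); P=lambda u,v,z: atz(f,(120+(u+.5)/2-.5,60+(v+.5)/2-.5),z)
ang=lambda a,b: np.degrees(np.arctan2(*(b-a)[:2][::-1]))
l=P(232,293,.109);r=P(374,293,.109);print('bar',l,r,np.linalg.norm(l-r),(l+r)/2,ang(l,r))
l=P(226,293,.109);r=P(380,293,.109);print('outer',np.linalg.norm(l-r),(l+r)/2)
a=P(304,268,.109);b=P(304,318,.109);print('thick',np.linalg.norm(a-b),(a+b)/2, ang(a,b))
a=P(240,138,.049);b=P(375,138,.049);c=P(242,373,.049);d=P(367,373,.049);print('rim',ang(a,b),ang(c,d),np.linalg.norm(a-b),(a+b)/2,(c+d)/2,np.linalg.norm((a+b)/2-(c+d)/2),ang((a+b)/2,(c+d)/2))
print('mat',np.mean([P(*q,.004) for q in((155,124),(404,88),(207,413),(436,384))],0))
y=R.from_quat(f['s']['tcp_rot']).as_matrix()[:,1];print('tooly',np.degrees(np.arctan2(y[1],y[0])))
"
```

```text
bar [ 0.60975053 -0.23544964  0.109     ] [ 0.62028503 -0.16783098  0.109     ] 0.06843433798290002 [ 0.61501778 -0.20164031  0.109     ] 81.14491817054223
outer 0.07426969839178173 [ 0.61501137 -0.20165838  0.109     ]
thick 0.0247958041057692 [ 0.61524912 -0.20108829  0.109     ] -9.231050199429397
rim 80.95255993301367 81.27863047222083 0.07463335201367113 [ 0.54300724 -0.18923282  0.049     ] [ 0.67910302 -0.21288573  0.049     ] 0.13813587951863518 -9.859300019246437
mat [ 0.61853256 -0.20711196  0.004     ]
tooly 81.10824691789057
```

```bash
python3 -m inch '[[[0.009,-0.010,-0.05],0,1],[[0.009,-0.010,-0.08],0,1],[[0.009,-0.010,-0.10],0,1],[[0.009,-0.010,-0.10],0,1],[[0.009,-0.010,-0.10],0,1]]'
```

```text
clock: 5.75
ee_pos: [0.6183, -0.2016, 0.1465]
tcp_rot: [0.077, 0.997, -0.001, 0.002]
force: [1.0, 0.2, 0.9]
gripper_width: 0.0853
grip_force: 0.0
```

```bash
python3 -m inch '[[[-0.002,0,-0.03],0,1],[[-0.002,0,-0.06],0,1],[[-0.002,0,-0.076],0,1],[[-0.002,0,-0.076],0,0.8],[[-0.002,0,-0.076],0,0.7],[[-0.002,0,-0.076],0,0.7],[[-0.002,0,-0.076],0,0.7]]';python3 -m inch '[[[0,0,0],0,0.6],[[0,0,0],0,0.6]]';python3 -m inch '[[[0,0,0],0,-1],[[0,0,0],0,-1]]'
```

```text
clock: 6.45
ee_pos: [0.6159, -0.2022, 0.0692]
tcp_rot: [0.077, 0.997, -0.0, 0.001]
force: [0.2, 0.3, -3.2]
gripper_width: 0.0733
grip_force: 48.2
clock: 6.65
ee_pos: [0.6157, -0.2022, 0.0689]
tcp_rot: [0.078, 0.997, -0.0, 0.001]
force: [0.1, -0.7, 0.2]
gripper_width: 0.0726
grip_force: 69.8
clock: 6.85
ee_pos: [0.6157, -0.2022, 0.0688]
tcp_rot: [0.078, 0.997, -0.0, 0.001]
force: [-0.9, -0.1, 1.3]
gripper_width: 0.0728
grip_force: 70.0
```

```bash
python3 -m inch '[[[0,0,0.01],0,0.4],[[0,0,0.035],0,0.4],[[0,0,0.07],0,0.4],[[0,0,0.105],0,0.4],[[0,0,0.14],0,0.4],[[0,0,0.175],0,0.4],[[0,0,0.21],0,0.4],[[0,0,0.24],0,0.4]]';python3 -m inch '[[[0,0,0.03],0,0.4],[[0,0.0,0.035],-6,0.4],[[0,0.01,0.035],-14,0.4],[[0,0.025,0.035],-22,0.4],[[0,0.045,0.035],-30,0.4],[[0,0.065,0.035],-38,0.4],[[0,0.085,0.035],-46,0.4],[[0,0.105,0.035],-54,0.4]]'
```

```text
clock: 7.65
ee_pos: [0.6151, -0.2018, 0.31]
tcp_rot: [0.077, 0.997, -0.0, 0.0]
force: [-0.1, -0.7, -3.5]
gripper_width: 0.0727
grip_force: 70.7
clock: 8.45
ee_pos: [0.6148, -0.096, 0.3425]
tcp_rot: [0.524, 0.852, -0.0, -0.0]
force: [-0.6, 0.5, -2.8]
gripper_width: 0.0728
grip_force: 70.7
```

```bash
python3 -m inch '[[[0,0.02,0],-8,0.4],[[-0.005,0.04,0],-16,0.4],[[-0.01,0.06,0],-24,0.4],[[-0.015,0.08,0],-32,0.4],[[-0.02,0.10,0],-40,0.4],[[-0.025,0.12,0],-48,0.4],[[-0.03,0.14,0],-56,0.4],[[-0.035,0.16,0],-64,0.4]]';python3 -m inch '[[[-0.005,0.02,0],-8,0.4],[[-0.01,0.04,0],-16,0.4],[[-0.015,0.06,0],-24,0.4],[[-0.02,0.08,0],-32,0.4],[[-0.03,0.095,0],-40,0.4],[[-0.037,0.11,0],-46,0.4],[[-0.04,0.116,0],-49,0.4],[[-0.04,0.116,0],-49,0.4]]'; python3 -c "
from h import *
f=grab('side','s1'); cv2.imwrite('pics/s1c.png',cv2.resize(f['img'][80:280,150:400],None,fx=3,fy=3))
s=f['s'];print(s['ee_pos'],s['force'],s['moment']); y=R.from_quat(s['tcp_rot']).as_matrix()[:,1];print('tooly',np.degrees(np.arctan2(y[1],y[0])))"
```

```text
clock: 9.25
ee_pos: [0.5796, 0.0639, 0.3426]
tcp_rot: [0.896, 0.444, -0.0, -0.0]
force: [0.1, 0.6, -3.7]
gripper_width: 0.0723
grip_force: 70.7
clock: 10.05
ee_pos: [0.5395, 0.1798, 0.3428]
tcp_rot: [0.999, 0.037, -0.0, -0.0]
force: [0.4, -0.2, -3.5]
gripper_width: 0.0726
grip_force: 70.7
[0.53953525 0.17984319 0.34275559] [ 0.36570453 -0.22968813 -3.47748579] [-0.01588437 -0.03870197 -0.03823692]
tooly -85.79140773492533
```

View pics/s1c.png

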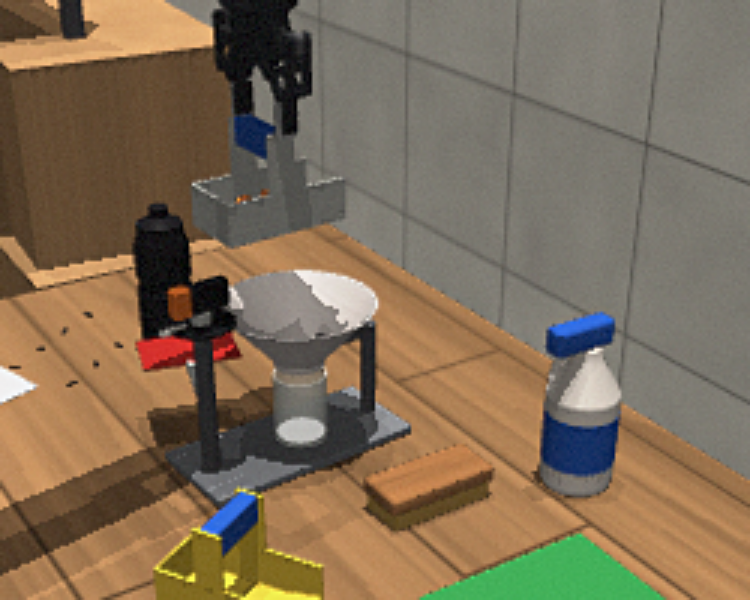

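The scoop hangs level above the station, with its rear over the handle at crop (205,300) and its spout over the funnel mouth. The tool only yaws, so I'll tip the scoop about the finger pads, using the handle's inner end as a fulcrum, with a soft grip and small steps.

```bash
python3 -m inch '[[[0,0,-0.015],0,0.6],[[0,0,-0.03],0,0.68],[[0,0,-0.042],0,0.71],[[0,0,-0.042],0,0.72]]';python3 -m inch '[[[0.001,0,-0.002],0,0.72],[[0.002,0,-0.004],0,0.72]]';python3 -m inch '[[[0.002,0,-0.001],0,0.72],[[0.003,0,-0.002],0,0.72]]'
```

```text
clock: 10.5
ee_pos: [0.5391, 0.1785, 0.2972]
tcp_rot: [0.999, 0.036, -0.003, 0.0]
force: [0.1, -1.3, -4.2]
gripper_width: 0.0737
grip_force: 40.9
clock: 10.7
ee_pos: [0.5425, 0.179, 0.2972]
tcp_rot: [0.999, 0.036, 0.0, -0.0]
force: [0.4, -0.1, -3.1]
gripper_width: 0.0737
grip_force: 41.0
clock: 10.9
ee_pos: [0.5457, 0.1791, 0.2955]
tcp_rot: [0.999, 0.036, 0.001, -0.0]
force: [1.2, 0.8, -1.2]
gripper_width: 0.0735
grip_force: 41.2
```

```bash
python3 -m inch '[[[0.002,0,-0.001],0,0.73],[[0.004,0,-0.002],0,0.73],[[0.005,0,-0.003],0,0.73]]';python3 -m inch '[[[0.002,0,-0.001],0,0.73],[[0.004,0,-0.002],0,0.73],[[0.005,0,-0.003],0,0.73]]'
```

```text
clock: 11.2
ee_pos: [0.5507, 0.1794, 0.2926]
tcp_rot: [0.999, 0.036, 0.001, -0.0]
force: [-0.6, 1.1, 0.4]
gripper_width: 0.0743
grip_force: 29.9
clock: 11.5
ee_pos: [0.5558, 0.1793, 0.2893]
tcp_rot: [0.999, 0.036, 0.001, -0.0]
force: [1.4, 2.9, 1.6]
gripper_width: 0.0736
grip_force: 29.7
```

```bash
python3 -m inch '[[[0.003,0,-0.003],0,0.73],[[0.006,0,-0.006],0,0.73],[[0.009,0.001,-0.0095],0,0.73],[[0.012,0.001,-0.013],0,0.73]]';python3 -m inch '[[[0.003,0,-0.0035],0,0.73],[[0.006,0,-0.0075],0,0.73],[[0.0085,0.0,-0.0115],0,0.73],[[0.011,0.001,-0.0155],0,0.73]]'; python3 -c "
from h import *
f=grab('side','s2'); cv2.imwrite('pics/s2c.png',cv2.resize(f['img'][100:250,180:330],None,fx=4,fy=4))
print(f['s']['force'],f['s']['moment'])"
```

```text
clock: 11.9
ee_pos: [0.5694, 0.18, 0.2776]
tcp_rot: [0.999, 0.036, 0.003, 0.0]
force: [5.5, 0.8, 6.1]
gripper_width: 0.0741
grip_force: 30.6
clock: 12.3
ee_pos: [0.5814, 0.1806, 0.2628]
tcp_rot: [0.999, 0.036, 0.004, 0.0]
force: [6.7, 0.0, 6.3]
gripper_width: 0.0737
grip_force: 32.1
[6.71708202 0.01847999 6.25209825] [-0.02795317 -0.94561739  0.00815432]
```

View pics/s2c.png

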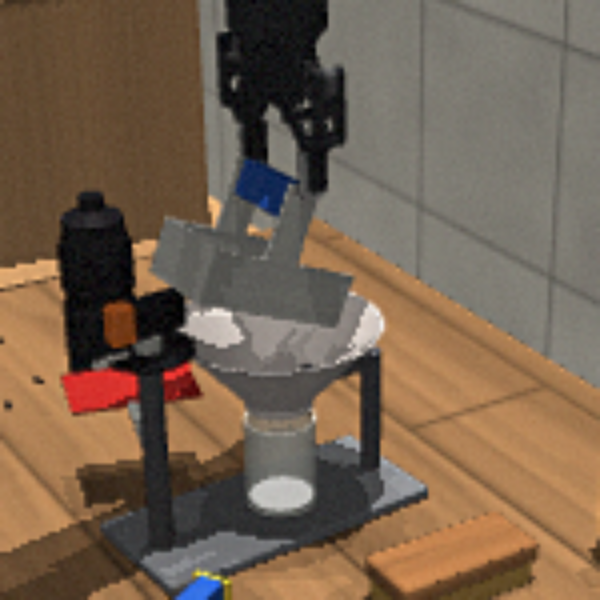

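The tipping works: the scoop is at about 28° nose down, with its rear resting on the handle's end and the spout inside the funnel. Contact force is only about 10 N, so I'll continue.

```bash
python3 -m inch '[[[0.002,0,-0.004],0,0.73],[[0.004,0,-0.008],0,0.73],[[0.006,0,-0.012],0,0.73],[[0.008,0.0,-0.016],0,0.73]]';python3 -m inch '[[[0.002,0,-0.004],0,0.73],[[0.003,0,-0.008],0,0.73],[[0.004,0,-0.012],0,0.73],[[0.004,0.0,-0.012],0,0.73]]'; python3 -c "
from h import *
f=grab('side','s3'); cv2.imwrite('pics/s3c.png',cv2.resize(f['img'][100:250,180:330],None,fx=4,fy=4))
print(f['s']['force'],f['s']['moment'])"
```

```text
clock: 12.75
ee_pos: [0.59, 0.1809, 0.2471]
tcp_rot: [0.999, 0.036, 0.005, -0.0]
force: [10.3, 1.0, 5.6]
gripper_width: 0.0745
grip_force: 34.6
clock: 13.15
ee_pos: [0.5947, 0.1808, 0.2348]
tcp_rot: [0.999, 0.035, 0.006, 0.0]
force: [10.5, 0.9, 5.3]
gripper_width: 0.0741
grip_force: 36.9
[10.50818863  0.9128877   5.33464671] [ 0.20320198 -1.55965207 -0.10579287]
```

View pics/s3c.png

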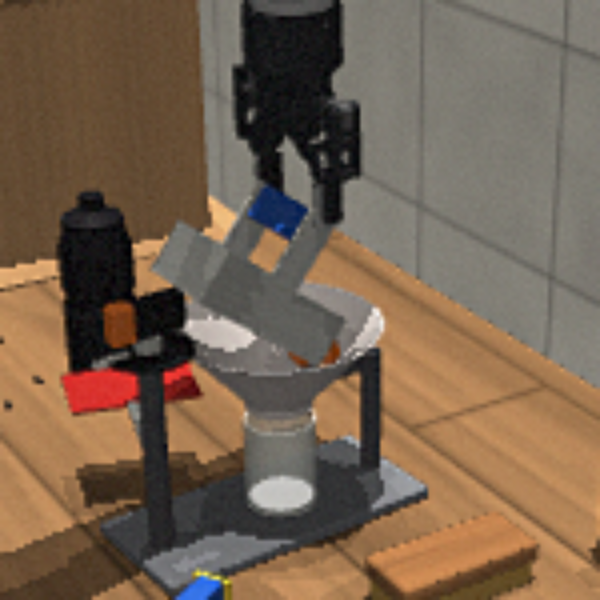

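At about 40° orange shows at the spout, at crop (315,352), so nuggets are starting to leave. I'll count orange pixels numerically from here.

```bash
cat > cnt.py <<'E'
from h import *
def cnt(tag):
    for n in ('side','top'):
        f=grab(n,tag+n); h=cv2.cvtColor(f['img'],cv2.COLOR_BGR2HSV)
        m=((h[...,0]>=6)&(h[...,0]<=16)&(h[...,1]>190)&(h[...,2]>110)).astype(np.uint8)
        k,_,st,c=cv2.connectedComponentsWithStats(m)
        print(n,[(int(a),tuple(b.round(0).astype(int).tolist())) for a,b in zip(st[1:,4],c[1:]) if a>5])
    for q in ([.569,.181,.02],[.569,.181,.09]): print(proj(load(tag+'side'),q).round())
import sys; cnt(sys.argv[1])
E
python3 -m inch '[[[0.001,0,-0.004],0,0.73],[[0.001,0,-0.006],0,0.73],[[0.001,0,-0.006],0,0.73],[[0.001,0.0,-0.006],0,0.73]]'; python3 cnt.py a
```

```text
clock: 13.6
ee_pos: [0.5959, 0.1808, 0.2304]
tcp_rot: [0.999, 0.036, 0.006, 0.0]
force: [11.1, 0.3, 7.6]
gripper_width: 0.0744
grip_force: 38.0
side [(63, (210, 181))]
top []
[249. 222.]
[249. 204.]
```

```bash
sed -i 's/>190)/>150)/; s/>110)/>60)/; s/>=6)/>=3)/; s/a>5/a>3/' cnt.py
python3 - <<'E'
from h import *
for t in('s2','s3','aside'):
    f=load(t);h=cv2.cvtColor(f['img'],cv2.COLOR_BGR2HSV)[95:235,190:300].astype(int)
    m=((h[...,0]>=3)&(h[...,0]<=16)&(h[...,1]>150)&(h[...,2]>60)).astype(np.uint8)
    k,_,st,c=cv2.connectedComponentsWithStats(m)
    print(t,[(int(a),(b+[190,95]).round().tolist()) for a,b in zip(st[1:,4],c[1:]) if a>3])
E
```

```text
s2 [(84, [210.0, 180.0]), (4, [196.0, 194.0]), (6, [228.0, 199.0]), (4, [222.0, 200.0]), (4, [198.0, 202.0]), (4, [206.0, 202.0]), (32, [294.0, 232.0])]
s3 [(84, [210.0, 180.0]), (13, [263.0, 188.0]), (7, [254.0, 190.0]), (4, [196.0, 194.0]), (6, [228.0, 199.0]), (4, [198.0, 202.0]), (31, [294.0, 233.0])]
aside [(84, [210.0, 180.0]), (11, [262.0, 188.0]), (4, [196.0, 194.0]), (11, [226.0, 199.0]), (31, [294.0, 232.0])]
```

```bash
python3 -m inch '[[[0,0,0.005],0,0.6],[[0,0,0.015],0,0.6],[[0,0,0.03],0,0.6],[[0,0.0,0.03],0,0.6],[[0,0.0,0.03],0,0.6]]'; python3 cnt.py b
```

```text
clock: 14.2
ee_pos: [0.5911, 0.181, 0.2562]
tcp_rot: [0.999, 0.036, -0.0, 0.0]
force: [-0.5, 0.2, -2.7]
gripper_width: 0.0729
grip_force: 70.1
side [(7, (17, 7)), (38, (33, 10)), (29, (53, 14)), (9, (66, 16)), (13, (32, 22)), (4, (48, 20)), (17, (74, 22)), (33, (84, 23)), (7, (66, 22)), (15, (94, 21)), (5, (54, 24)), (7, (63, 24)), (8, (104, 22)), (25, (116, 25)), (4, (38, 25)), (12, (41, 29)), (4, (48, 26)), (4, (66, 28)), (6, (101, 29)), (6, (135, 28)), (4, (46, 28)), (63, (57, 33)), (6, (58, 30)), (11, (79, 31)), (6, (114, 29)), (12, (38, 34)), (20, (70, 37)), (33, (92, 38)), (8, (160, 33)), (4, (46, 36)), (26, (78, 39)), (4, (133, 35)), (8, (138, 37)), (6, (171, 35)), (24, (182, 37)), (4, (52, 37)), (14, (109, 41)), (6, (145, 38)), (12, (102, 41)), (4, (112, 40)), (4, (120, 40)), (4, (129, 40)), (5, (135, 40)), (24, (200, 41)), (23, (221, 40)), (9, (238, 38)), (6, (246, 40)), (6, (97, 42)), (4, (131, 42)), (10, (141, 43)), (4, (150, 42)), (4, (161, 41)), (6, (252, 42)), (4, (261, 41)), (9, (106, 44)), (4, (114, 43)), (4, (124, 44)), (5, (178, 44)), (8, (124, 47)), (16, (139, 48))
[... 843 characters left out ...]
299)), (5, (124, 303)), (4, (376, 304)), (5, (318, 308)), (7, (129, 310)), (6, (57, 316)), (8, (60, 320)), (10, (120, 319)), (17, (54, 323)), (4, (65, 321)), (6, (124, 322)), (7, (65, 326)), (8, (42, 328)), (21, (58, 331)), (7, (69, 331)), (6, (124, 330)), (10, (39, 334)), (7, (41, 337)), (7, (64, 335)), (8, (70, 335)), (4, (108, 336)), (7, (56, 340)), (8, (67, 339)), (13, (73, 340)), (13, (40, 345)), (8, (65, 345)), (6, (75, 344)), (7, (84, 349)), (4, (58, 350)), (6, (46, 353)), (5, (56, 355)), (4, (528, 376)), (5, (471, 410))]
top [(16, (174, 226)), (29, (161, 264)), (4, (22, 406)), (23, (492, 410)), (11, (503, 405)), (4, (18, 410)), (7, (507, 416)), (6, (14, 416))]
[249. 222.]
[249. 204.]
```

```bash
cat > cnt.py <<'E'
from h import *
import sys
f=grab('side',sys.argv[1]); h=cv2.cvtColor(f['img'],cv2.COLOR_BGR2HSV).astype(int)
m=((h[...,0]>=3)&(h[...,0]<=16)&(h[...,1]>150)&(h[...,2]>60))
for r in range(160,228,2): print(r,''.join('#' if x else '.' for x in m[r,215:285]))
E
python3 -m inch '[[[0,0,0],0,0.6],[[0,0,0],0,0.6],[[0,0,0],0,0.6]]'; python3 cnt.py c
```

```text
clock: 14.6
ee_pos: [0.591, 0.181, 0.256]
tcp_rot: [0.999, 0.036, -0.0, 0.0]
force: [-0.9, -0.2, -2.3]
gripper_width: 0.0731
grip_force: 70.1
160 ......................................................................
162 ......................................................................
164 ......................................................................
166 ......................................................................
168 ......................................................................
170 ......................................................................
172 ......................................................................
174 ......................................................................
176 ......................................................................
178 ......................................................................
180 ......................................................................
182 ......................................................................
184 ......................................................
[... 891 characters left out ...]
.........................
210 ......................................................................
212 .......................#..............................................
214 ......................................................................
216 ......................................................................
218 ..................#...#...............................................
220 ......................................................................
222 ......................................................................
224 ......................................................................
226 ......................................................................
```

```bash
cat > cnt.py <<'E'
from h import *
import sys
g=lambda n:(lambda i:i[...,2]-i[...,0])(cv2.GaussianBlur(load(n)['img'],(3,3),0).astype(int))
grab('side',sys.argv[1])
d=g(sys.argv[1])-g('s1')
for r in range(164,228,2): print(r,''.join('#' if x>40 else '+' if x>20 else '-' if x<-25 else '.' for x in d[r,225:280]))
E
python3 cnt.py d
```

```text
164 ------------------------------.........................
166 -----------------------------..........................
168 ..-----------------------------........................
170 ......------------------....-----......................
172 .........-.............................................
174 .......................................................
176 .......................................................
178 .......................................................
180 .......................................................
182 .......................................................
184 .......................................................
186 .......................................................
188 .......................................................
190 .+.....................................................
192 ###....................................................
194 .......................................................
196 ---....................................................
198 .......................................................
200 .......................................................
202 .......................................................
204 .......................................................
206 .......................................................
208 .......................................................
210 ........+++++##+..................--...................
212 .....++++++++......+++++...............................
214 ....+++++.........++++++++++++++.......................
216 ...................++++++++++++........................
218 ...................+++++.++++++........................
220 ..................++++++.+++++++.......................
222 ..................++++++..++++++.......................
224 .......................................................
226 .......................................................
```

Run:
```python
from h import *
w=grab('wrist','w4')['img'][100:400,80:480]; t=grab('top','t4')['img'][150:300,130:330]; s=load('d')['img'][120:240,190:310]
c=np.zeros((600,800,3),np.uint8); c[:300,:400]=w; c[:300,400:]=cv2.resize(t,(400,300),interpolation=cv2.INTER_CUBIC)
c[300:,:300]=cv2.resize(s,(300,300),interpolation=cv2.INTER_CUBIC)
c[300:,300:600]=cv2.resize(load('d')['img'][190:235,227:272],(300,300),interpolation=cv2.INTER_CUBIC)
cv2.imwrite('pics/m.png',c)
```

```text
(no output)
```

View pics/m.png

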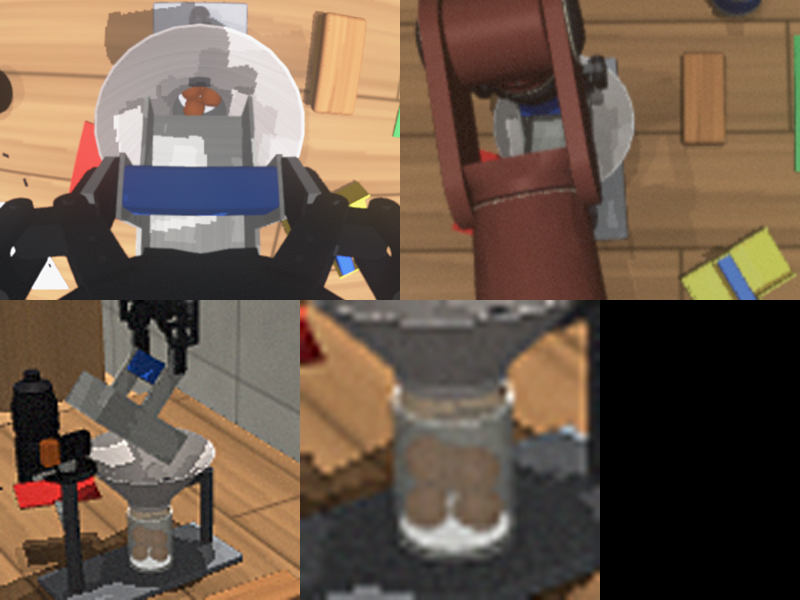

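The scoop is empty: the wrist view shows a clear floor with nuggets down the throat, and the side view shows at least four nuggets low in the jar. I'll lift straight up and carry the scoop back to the mat.

```bash
python3 -m inch '[[[0,0,0.04],0,0.4],[[0,0,0.08],0,0.4],[[0,0,0.105],0,0.4],[[0,-0.02,0.105],8,0.4],[[0,-0.04,0.105],16,0.4],[[0,-0.06,0.105],24,0.4],[[0,-0.08,0.105],32,0.4],[[0,-0.1,0.105],40,0.4]]'; python3 -m inch '[[[0,-0.03,0],8,0.4],[[0,-0.06,0],16,0.4],[[0,-0.09,0],24,0.4],[[0,-0.12,0],32,0.4],[[0,-0.15,0],40,0.4],[[0,-0.18,0],48,0.4],[[0,-0.21,0],56,0.4],[[0,-0.24,0],64,0.4]]'; python3 -m inch '[[[-0.01,-0.03,0],8,0.4],[[-0.02,-0.036,0],16,0.4],[[-0.04,-0.036,0],24,0.4],[[-0.046,-0.036,-0.02],32,0.4],[[-0.046,-0.036,-0.05],40,0.4],[[-0.046,-0.036,-0.08],48,0.4],[[-0.046,-0.036,-0.11],56,0.4],[[-0.046,-0.036,-0.14],63,0.4]]'; python3 cnt.py e | tail -9
```

```text
clock: 15.6
ee_pos: [0.5911, 0.0803, 0.3615]
tcp_rot: [0.926, 0.378, 0.0, -0.0]
force: [0.3, 0.2, -3.0]
gripper_width: 0.0727
grip_force: 72.3
clock: 16.4
ee_pos: [0.591, -0.16, 0.3614]
tcp_rot: [0.585, 0.811, 0.0, -0.0]
force: [-0.3, -0.8, -3.0]
gripper_width: 0.0731
grip_force: 72.3
clock: 17.2
ee_pos: [0.545, -0.1948, 0.2203]
tcp_rot: [0.075, 0.997, 0.0, -0.0]
force: [-0.1, -0.3, -2.9]
gripper_width: 0.0732
grip_force: 72.3
210 .......++++####+...+##+................................
212 ....++#####+##++..############+........................
214 ....+######+......+############+.......................
216 .....+++...........++##+###+#+++.......................
218 ...................++++++++++++........................
220 ..................+++##+++++++++.......................
222 ..................+++##+..++++++.......................
224 .......................................................
226 .......................................................
```

```bash
python3 -m inch '[[[0,0,-0.04],0,0.4],[[0,0,-0.08],0,0.4],[[0,0,-0.115],0,0.6],[[0,0,-0.122],0,0.72],[[0,0,-0.128],0,0.735]]'; python3 -m inch '[[[0,0,-0.003],0,0.74],[[0,0,-0.006],0,0.74],[[0,0,-0.009],0,0.74]]'
```

```text
clock: 17.75
ee_pos: [0.5453, -0.195, 0.0936]
tcp_rot: [0.078, 0.997, 0.0, -0.0]
force: [0.1, -0.8, -1.8]
gripper_width: 0.0742
grip_force: 29.9
clock: 18.05
ee_pos: [0.5476, -0.1961, 0.0881]
tcp_rot: [0.078, 0.997, -0.001, 0.003]
force: [-1.2, -0.1, 12.7]
gripper_width: 0.0745
grip_force: 24.3
```

```bash
python3 -m inch '[[[0.006,-0.001,0],0,0.745],[[0.012,-0.002,0],0,0.745],[[0.018,-0.003,0.0],0,0.745],[[0.023,-0.004,0.0],0,0.745]]'; python3 -m inch '[[[0.005,-0.001,-0.001],0,0.745],[[0.010,-0.0015,-0.002],0,0.745],[[0.014,-0.002,-0.003],0,0.745],[[0.018,-0.003,-0.004],0,0.745]]'
```

```text
clock: 18.45
ee_pos: [0.5702, -0.2002, 0.0868]
tcp_rot: [0.078, 0.997, -0.001, 0.002]
force: [-0.2, -1.7, 5.4]
gripper_width: 0.0741
grip_force: 17.1
clock: 18.85
ee_pos: [0.5883, -0.2033, 0.0825]
tcp_rot: [0.078, 0.997, -0.001, 0.002]
force: [0.7, -1.7, 5.5]
gripper_width: 0.0748
grip_force: 17.6
```

```bash
python3 -m inch '[[[0.005,-0.001,-0.002],0,0.745],[[0.010,-0.0015,-0.004],0,0.745],[[0.015,-0.002,-0.006],0,0.745],[[0.020,-0.003,-0.009],0,0.745],[[0.025,-0.004,-0.012],0,0.745],[[0.030,-0.005,-0.015],0,0.745],[[0.031,-0.005,-0.016],0,0.745]]'; python3 -c "
from h import *
f=grab('wrist','w5');f=grab('side','s5')"; python3 cnt.py s6|head -0
```

```text
clock: 19.55
ee_pos: [0.6206, -0.2087, 0.0669]
tcp_rot: [0.078, 0.997, -0.002, 0.004]
force: [2.9, -4.0, 6.5]
gripper_width: 0.0746
grip_force: 18.5Exception ignored on flushing sys.stdout:
BrokenPipeError: [Errno 32] Broken pipe
```

```bash
python3 -m inch '[[[0,0,0.001],0,0.85],[[0,0,0.001],0,1],[[0,0,0.001],0,1],[[0,0,0.001],0,1],[[0,0,0.03],0,1],[[0,0,0.07],0,1],[[0,0,0.12],0,1],[[0,0,0.17],0,1]]'; python3 -m inch '[[[0,0,0.005],0,1],[[0,0,0.005],0,1]]'
python3 - <<'E'
from h import *
f=grab('wrist','w6'); print(f['s']['ee_pos'])
h=cv2.cvtColor(f['img'],cv2.COLOR_BGR2HSV)
for nm,m,z in (('blue',(h[...,0]>100)&(h[...,0]<130)&(h[...,1]>120)&(h[...,2]>60),.109),('green',(h[...,0]>45)&(h[...,0]<80)&(h[...,1]>90),.004),('orange',(h[...,0]<14)&(h[...,1]>190)&(h[...,2]>170),.02)):
    k,_,st,c=cv2.connectedComponentsWithStats(m.astype(np.uint8))
    for i in range(1,k):
        if st[i,4]>60: print(nm,st[i].tolist(),atz(f,c[i],z).round(4))
    if nm=='blue':
        i=1+np.argmax(st[1:,4]*(c[1:,1]<260)); r=cv2.minAreaRect(np.argwhere(_==i)[:,::-1].astype(np.float32)); b=cv2.boxPoints(r); print(r,[atz(f,q,.109).round(4).tolist() for q in b])
g=load('w3'); print('w3 blue bar expected', proj(f,[.6185,-.207,.109]))
# scoop wall brightness outline: compare ascii
i=cv2.cvtColor(f['img'],cv2.COLOR_BGR2GRAY)
s=h[...,1]
for r in range(120,260,5): print(''.join('#' if x<60 else 'g' if 45<y<80 else '.' for x,y in zip(s[r,180:330:2],h[r,180:330:2,0])))
E
```

```text
clock: 20.5
ee_pos: [0.6164, -0.2065, 0.235]
tcp_rot: [0.077, 0.997, 0.0, -0.001]
force: [0.9, -0.3, -0.5]
gripper_width: 0.0855
grip_force: 0.0
clock: 20.7
ee_pos: [0.6183, -0.2074, 0.2423]
tcp_rot: [0.077, 0.997, -0.001, 0.002]
force: [0.3, -0.1, 0.1]
gripper_width: 0.0857
grip_force: 0.0
[ 0.61831965 -0.20739352  0.24234536]
blue [59, 153, 44, 57, 875] [ 0.5672 -0.4179  0.109 ]
blue [245, 194, 70, 19, 726] [ 0.628  -0.2136  0.109 ]
((80.27689361572266, 180.7939453125), (60.44735336303711, 15.50362491607666), 53.34389114379883) [[0.5385, -0.447, 0.109], [0.5327, -0.426, 0.109], [0.5932, -0.3927, 0.109], [0.6005, -0.4124, 0.109]]
green [208, 93, 141, 163, 9919] [ 0.6025 -0.2056  0.004 ]
w3 blue bar expected [281.06355614 195.6790858 ]
...............gggggggggggggggggggggggggggggggggggggggggggggggggggggggggggg
...............gggggggggggggggggg###################################ggggggg
................ggggggggggggggggg###################################ggggggg
................ggggggggggggggggg###################################ggggggg
................ggggggggggggggggg#################
[... 1073 characters left out ...]
.........##ggggg
.......................gggggggg##g####################################ggggg
........................gggggggggg#################################gggggggg
........................gggggggggg#################################gggggggg
........................gggggggggg################################ggggggggg
.........................ggggggggg#################################gggggggg
..........................ggggggggg################################gggggggg
..........................ggggggggggggggggggggggggggggggggggggggggggggg....
..........................gggggggggggggggggggggggggg.......................
...........................ggggg...........................................
```

```bash
python3 - <<'E'
from h import *
f=load('w6'); a=atz(f,(281,123),.049);b=atz(f,(281,243),.049);d=(b-a)/np.linalg.norm(b-a);print(np.linalg.norm(b-a),a+.075*d)
f=grab('top','t7');p=load('top0');i=f['img'].astype(int);m=(i[...,2]-i[...,0]>60);h=cv2.cvtColor(f['img'],cv2.COLOR_BGR2HSV)
print('jar floor px',proj(f,[.569,.181,.05]))
for r in range(192,232): print(r,''.join('#' if 3<=h[r,c,0]<=16 and h[r,c,1]>110 else '.' for c in range(176,250)))
E
python3 cnt.py s8
```

```text
0.14019981872180268 [ 0.62511145 -0.20811267  0.049     ]
jar floor px [217.47480643 218.23689231]
192 #####...............................................................##..##
193 #####...............................................................#.###.
194 ####..................................................................#.##
195 ####.................................................................#..##
196 #.#...................................................................#.#.
197 ##......................................................................##
198 ##.....................................................................###
199 #........................................................................#
200 #......................................................................##.
201 #........................................................................#
202 ..........................................................................
203 ..........................................................................
204 .................................................
[... 3378 characters left out ...]
........................................
206 .......................................................
208 .......................................................
210 .......++++####+...+##+................................
212 ....++#####+##++..############+........................
214 ....+######+......+############+.......................
216 .....+++...........++##++#++++++.......................
218 ...................++++++++++++........................
220 ..................+++##+++++++++.......................
222 ..................+++##+.+++++++.......................
224 .......................................................
226 .......................................................
```

```bash
python3 -c "
from plant import arm
print(arm.finish_job())"
```

```text
the job is handed in; nothing more can be done
None
```

I handed the job in at about 21 s with no verdict returned: the shutter is open at the mark, the empty scoop stands on the mat about 10 mm from its centre and is released, and nuggets were seen only in the jar (at least four distinct there, the fifth presumably hidden behind them).

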